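# Take the unmarked cap off a gas outlet

## Task

Unscrew the red cap from the gas outlet on the welding table and finish holding it in the gripper, still and upright, about 10 cm straight above the outlet; do not put it down. Nobody marked whether its short thread is left- or right-handed, so try turning it gently one way and then the other, without forcing it, until it lifts off freely. Leave the brass nozzle, the aluminium sleeve and the tin where they stand.

Things in the scene. Friction and masses are not known exactly. Their poses are not given: they have to be found in the camera images.
- cap_center (a point): centre of the red knurled cap: round, 46 mm diameter, 44 mm high, 0.11 to 0.18 kg, upright on the outlet; the point is on its axis, 22 mm above its rim; z up its axis, x along the white line on its top. Grip it round its side from above at any yaw. When loose it lifts straight up with only its weight and is clear after 15 mm; not loose, it has 2 mm of play, then holds against an 8 to 10 N tug
- outlet_seat (a point): thread of the outlet: point on the block's top face, 40 mm above the table, on the cap's axis, 22 mm below the seated cap's centre. Turned the right way (varies, unseen) the cap does not rise and is loose after 60 to 110 degrees (85 is best), with a stop beyond. The wrong way it meets a stop after about 5 degrees; there a light grip (20 N) just slips round the cap; over 40 N forces it
- outlet: grey gas outlet block, 120 x 80 x 40 mm, bolted to the table, cannot move; origin at the centre of its underside, x along its long side, z up. The cap stands at the middle of its top over a 14 mm high brass stub; four flat bolt heads near the corners are 4 mm high
- nozzle_center (a point): centre of a loose brass torch nozzle standing on the table, 40 mm across, 60 mm high; leave it alone
- sleeve_center (a point): centre of a loose aluminium sleeve standing on the table, 48 mm across, 35 mm high; leave it alone
- tin_center (a point): centre of a loose pale round tin standing on the table, 52 mm across, 50 mm high; leave it alone
Not all that is in view belongs to the job. There is more than one size of the part that bears cap_center; the job needs the smallest.

How it is judged:
At the end, for the whole second after the job is handed in: The cap is held between the fingers (contact over 1 N), off the outlet (no contact), raised 60 to 170 mm above its seat, its axis within 40 mm of the outlet's and within 15 degrees of upright, moving slower than 30 mm/s (z of cap_center in the frame of outlet_seat between 0.082 and 0.192 m and horizontal distance between cap_center and outlet_seat below 0.04 m and angle between cap_center's own z axis and vertical below 0.26 rad and contact force between cap and the fingers above 1 N and contact force between cap and outlet below 0.1 N and linear speed of cap below 0.03 m/s); the arm keeps its last pose, push and grip.
It fails at once if the cap is forced: more than 150 N between cap and outlet (contact force between cap and outlet above 150 N).
It fails at once if the nozzle, the sleeve or the tin is shifted more than 20 mm (distance of any of nozzle_center, sleeve_center, tin_center from where it was at the start of the episode above 0.02 m).
It also fails if it takes over 42 s, if anything falls off the work surface, if the arm or the gripper's body presses on something with over 40 N, if the wrist force passes 120 N, or if a joint passes its speed limit or range.

## Robot

A 6-joint arm with a two-finger parallel gripper is mounted at the origin on the work surface. World frame = base frame: x ahead of the robot, y to its left, z up, the work surface at z = 0. Lengths are in m, angles in rad, forces in N, time in s.
With the tool pointing down it reaches from about 0.275 to 1 m from the base axis. Payload 8.4 kg.
Tool frame: the origin (TCP) lies between the finger pads; the fingertips stand 19 mm ahead of it and the grasp point (between the pads) is the TCP; z points along the fingers, y is the line along which they close (so a half turn about z gives the same grasp; the last joint's range is limited). The gripper opens to 85 mm and grips with 20 to 120 N. Pads are 22 mm wide; open, the fingers measure 114 mm over their backs; the gripper's body (76 mm by 85 mm) begins 54 mm behind the grasp point. The pads swing forward as they close: fully open they stand 13 mm farther back than shut.
Start: joints at [1.158, 0.353, 1.633, -0, 1.155, -0.002], TCP at [0.25, 0.573, 0.25] pointing down, gripper open.
Joint ranges: [-2.63, 2.63], [-0.92, 2.1], [0.06, 2.66], [-1.3, 4.44], [0, 2.69], [-3.02, 3.02]. Speed limits (rad/s): [2.22, 2.22, 2.79, 3.14, 3.14, 3.14].

## Interface

Orientations are given as a unit quaternion [w, x, y, z].
In Python, from rig import manip gives the robot as it stands. Calls block until the motion is done:
- manip.goto(position, orientation): joint-space move of the TCP to a pose.
- manip.line_to(position, rot=None, v=0.15, stop_force=None): straight line of the TCP; rot=None keeps the orientation; v is the mean speed in m/s. With stop_force (N) it stops when the force on the tool has changed by that much, and returns True; else False.
- manip.move_j(angles): joint-space move.
- manip.ungrasp() and manip.close_gripper(): open the fingers fully, or close them until they stop; the grip force is fixed at half the most.
- manip.dwell(seconds).
- manip.ik(position, orientation): joint angles nearest the present ones, or None.
- manip.get_obs(): the state.
- manip.read_camera(name): name is "side" or "top"; returns a dict with "image" (384x512x3 uint8, red, green, blue), "intrinsics" (3x3 intrinsics, pixels), "position" and "orientation" of the camera in the world. Camera axes: x right, y up, looking along -z (the intrinsics and any distortion apply to the point x, -y, -z); pixel columns grow to the right and rows downward; lengths in m; the calibration is good to about 2 mm. A picture is of the moment at which its call begins. There is no depth.
A pose or a line that the arm cannot do raises manip.Unreachable and nothing moves.
- manip.hand_in(): hands the job in; it is judged then, once.
Trained networks look in a picture, given as the dict that the camera call returned (one of the last four; its "shot" number tells which), for a name from the list of things; names that differ only in an ending like _2 or _b are one class to them, and where a whole thing is asked for, a point or a joint stands for the part that bears it (a point fixed in the world has none). Each returns a list of dicts, best first, with "conf" (0 to 1); they miss things now and then, are a little off and sometimes report something else, mostly with a low value. They report only what shows in the picture. A call takes as long as a camera call. They do not tell look-alikes from the thing itself.
- manip.masks_of(picture, thing): "mask" (384x512 bool, what is visible of it) and "bbox" ([left, top, right, bottom] in pixels, round what is visible of it).
- manip.mark_of(picture, thing): "pixel" ([column, row] in pixels: a listed point, or the origin of a listed thing).
The state is a dict: "t": time; "joint_positions": joint angles; "qd": joint speeds; "tau": joint torques, N m; "tool_pos": TCP position; "tcp_rot": TCP orientation; "contact_force": force on the tool from outside, world axes, zero at the start; "torque": the same for the moment, N m; "finger_gap": finger opening in m; "gripper_force": force on a finger pad.
Only numpy, scipy, OpenCV 4.12 (cv2) and the standard library are available. Lean on these libraries where they do the work, as an engineer would, in place of code of your own. Each camera call takes 0.05 s, during which the arm holds its last target. There are 200 camera calls.

## Working session

There is one attempt and no reset: what is moved stays moved. The work goes in short steps, each a Python script; the robot and the scene stay as the last script left them, time stands still between calls to the robot, and variables do not carry over. Pictures are saved under pics/ and viewed, at most 10 in all, crops included, and the job is handed in when it is done.

```bash
ls; mkdir -p pics
cat > h.py <<'E'
import numpy as np, cv2
from scipy.spatial.transform import Rotation as R
from rig import manip
def rot(q): return R.from_quat([q[1],q[2],q[3],q[0]])
def ray(p,px):
    K=np.array(p["intrinsics"]); d=np.linalg.inv(K)@[px[0],px[1],1]
    d=rot(p["orientation"]).apply([d[0],-d[1],-d[2]]); return np.array(p["position"]),d
def at_z(p,px,z):
    o,d=ray(p,px); return o+d*(z-o[2])/d[2]
def proj(p,X):
    c=rot(p["orientation"]).inv().apply(np.array(X)-p["position"]); u=np.array(p["intrinsics"])@[c[0],-c[1],-c[2]]; return u[:2]/u[2]
def down(yaw):
    q=(R.from_euler('z',yaw)*R.from_euler('x',np.pi)).as_quat(); return [q[3],q[0],q[1],q[2]]
E
python3 - <<'E'
from h import *
Z=dict(cap_center=.062,outlet_seat=.04,outlet=0,nozzle_center=.03,sleeve_center=.0175,tin_center=.025)
ims=[]
for n in("top","side"):
    p=manip.read_camera(n); ims.append(p["image"]); print(n,p["position"],[k for k in p if k not in("image",)])
    for t,z in Z.items():
        for m in manip.mark_of(p,t): print(t,round(m["conf"],2),np.round(m["pixel"]),np.round(at_z(p,m["pixel"],z),4))
    for m in manip.masks_of(p,"cap_center"): print("mask",round(m["conf"],2),m["bbox"],m["mask"].sum())
    cv2.imwrite(f"pics/{n}.png",p["image"][...,::-1])
o=manip.get_obs();print(o["t"],o["tcp_rot"],o["finger_gap"])
E
```

```text
pics
top [0.48481891 0.0773992  0.85327773] ['intrinsics', 'position', 'orientation', 'shot']
cap_center 0.75 [280. 250.] [0.481  0.0243 0.062 ]
cap_center 0.61 [276. 190.] [0.6029 0.0281 0.062 ]
cap_center 0.58 [213. 160.] [0.6677 0.1542 0.062 ]
outlet_seat 0.82 [276. 188.] [0.6103 0.0247 0.04  ]
outlet_seat 0.4 [192. 211.] [0.5665 0.2006 0.04  ]
outlet 0.71 [273. 194.] [0.603  0.0307 0.    ]
nozzle_center 0.86 [193. 213.] [0.5629 0.2013 0.03  ]
sleeve_center 0.59 [264. 121.] [0.7646 0.0464 0.0175]
tin_center 0.82 [342. 189.] [ 0.607  -0.1157  0.025 ]
mask 0.94 [264.5, 177.9, 284.1, 200.6] 434
mask 0.63 [265.1, 236.2, 296.8, 268.7] 843
mask 0.61 [196.5, 142.6, 225.5, 177.8] 896
mask 0.24 [253.4, 107.1, 275.6, 135.3] 393
side [ 0.49065529 -0.61247915  0.7553803 ] ['intrinsics', 'position', 'orientation', 'shot']
cap_center 0.88 [277. 174.] [0.666  0.1202 0.062 ]
cap_center 0.61 [255. 209.] [0.6019 0.0242 0.062 ]
cap_center 0.57 [193. 231.] [ 0.4748 -0.0123  0.062 ]
outlet_seat 0.78 [253. 215.] [0.5978 0.0283 0.04  ]
outlet 0.96 [259. 228.] [0.6109 0.0279 0.    ]
outlet 0.49 [226. 165.] [0.5671 0.2339 0.    ]
nozzle_center 0.61 [227. 165.] [0.5659 0.2007 0.03  ]
sleeve_center 0.6 [328. 206.] [0.7646 0.0485 0.0175]
tin_center 0.63 [267. 279.] [ 0.6001 -0.1188  0.025 ]
mask 0.98 [247.9, 192.4, 270.0, 222.3] 633
mask 0.88 [177.8, 209.4, 211.2, 253.1] 1195
mask 0.6 [266.7, 152.5, 292.9, 193.0] 873
0.8 [ 5.46597355e-06  2.03932877e-01  9.78984873e-01 -2.03898693e-05] 0.0853031515256488
```

View pics/top.png

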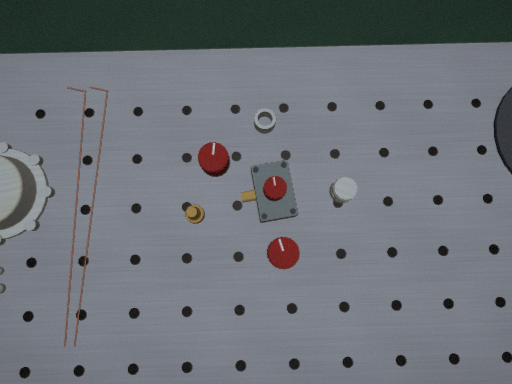

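View pics/side.png

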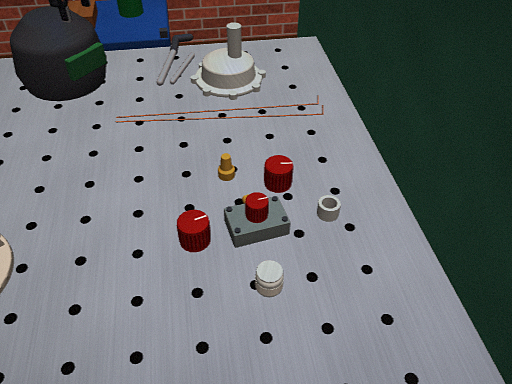

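```bash
python3 -c "
import cv2
a=cv2.imread('pics/top.png')[140:260,215:335];b=cv2.imread('pics/side.png')[160:280,195:315]
cv2.imwrite('pics/crop.png',cv2.resize(cv2.hconcat([a,b]),None,fx=3.3,fy=3.3,interpolation=2))"
```

```text
(no output)
```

View pics/crop.png

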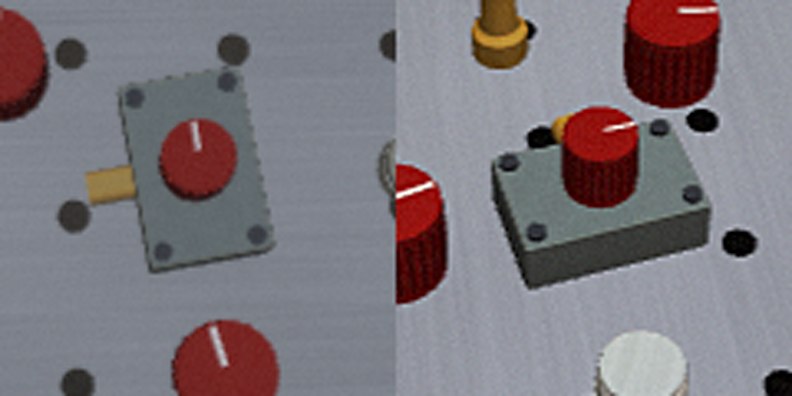

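The red caps in the top picture are the small one on the grey block at (275,188) and two larger loose ones at (213,158) and (283,253). The crop confirms that the one on the block is the smallest and is the target. Next I fit its position from both views and reach for it.

Run:
```python
from h import *
from scipy.optimize import least_squares
P=[];B=[]
for n in("top","side"):
    p=manip.read_camera(n)
    g=manip.mark_of(p,"outlet_seat")[0]["pixel"]
    m=min(manip.masks_of(p,"cap_center"),key=lambda m:np.hypot((m["bbox"][0]+m["bbox"][2])/2-g[0],(m["bbox"][1]+m["bbox"][3])/2-g[1]))
    hsv=cv2.cvtColor(p["image"],cv2.COLOR_RGB2HSV); P.append(p)
    red=(((hsv[...,0]<10)|(hsv[...,0]>170))&(hsv[...,1]>110)).astype(np.uint8)
    # white line fills in through closing
    red=cv2.morphologyEx(red,cv2.MORPH_CLOSE,np.ones((3,3)))
    _,lab,st,c=cv2.connectedComponentsWithStats(red)
    i=1+np.argmin(np.hypot(*(c[1:]-g).T)+1e3*(st[1:,4]<150)); x,y,w,h,a=st[i]
    print(n,m["conf"],np.round(m["bbox"],1),"red",x,y,x+w,y+h,a); B.append((np.array([x-.5,y-.5,x+w-.5,y+h-.5]),np.array(m["bbox"])))
th=np.linspace(0,2*np.pi,90)
def box(p,x,y):
    u=np.array([proj(p,[x+.023*np.cos(t),y+.023*np.sin(t),z]) for z in(.04,.084) for t in th]); return np.r_[u.min(0),u.max(0)]
for k in(0,1):
    for sel in([0],[1],[0,1]):
        f=lambda v:np.concatenate([box(P[i],*v)-B[i][k] for i in sel])
        s=least_squares(f,[.603,.026],diff_step=1e-3); print(k,sel,s.x.round(4),s.fun.round(1))
```

```text
top 0.86 [263.3 177.4 285.4 201.1] red 263 176 287 200 429
side 0.89 [246.9 193.1 269.6 223.7] red 245 192 269 223 607
0 [0] [0.6075 0.0306] [ 0.1 -0.8 -0.1  0.8]
0 [1] [0.6052 0.0301] [ 0.4 -0.3 -0.4  0.3]
0 [0, 1] [0.6063 0.0305] [ 0.2 -0.2 -0.1  1.4  0.9 -0.5  0.1  0.1]
1 [0] [0.6039 0.0311] [-0.8 -0.9  0.8  0.9]
1 [1] [0.6079 0.0258] [-0.3 -0.6  0.3  0.5]
1 [0, 1] [0.6061 0.0291] [ 0.1 -2.1  1.8 -0.2 -1.4 -1.6 -0.9 -0.6]
```

Run:
```python
from h import *
c=np.array([.6062,.0303]); yaw=np.arctan2(c[1],c[0])+np.pi/2
def s(l):
    o=manip.get_obs(); print(l,round(o["t"],2),np.round(o["tool_pos"],4),"F",np.round(o["contact_force"],1),"M",np.round(o["torque"],2),"gap",round(o["finger_gap"],4),round(o["gripper_force"],1),"j",np.round(o["joint_positions"],3))
s("0"); manip.goto([*c,.18],down(yaw)); s("hover")
print(manip.line_to([*c,.07],v=.1,stop_force=8)); s("down")
p=manip.read_camera("side"); cv2.imwrite("pics/down.png",cv2.resize(p["image"][130:290,170:350],None,fx=3,fy=3,interpolation=2)[...,::-1])
```

```text
0 1.1 [0.2496 0.573  0.2503] F [-0.2 -0.  -0.6] M [0.01 0.02 0.03] gap 0.0852 0.0 j [ 1.158  0.353  1.633 -0.     1.155 -0.002]
hover 3.42 [0.6062 0.0312 0.1801] F [ 0.5 -0.4  0.2] M [ 0.02 -0.03 -0.04] gap 0.0852 0.0 j [ 0.049  0.399  1.736  0.     1.006 -0.002]
False
down 4.67 [0.6068 0.0303 0.0707] F [ 1.3 -0.2 -0.4] M [-0.02  0.06 -0.03] gap 0.0848 0.0 j [ 0.047  0.542  1.799 -0.     0.799 -0.002]
```

View pics/down.png

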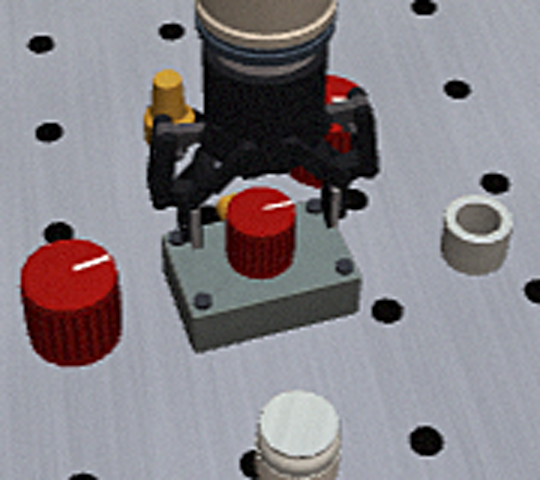

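The picture shows the cap at (260,232) standing between the open fingers at about (195,230) and (335,205), roughly centred. I close on it and read the forces.

```bash
cat >> h.py <<'E'
def s(l):
    o=manip.get_obs(); print(l,round(o["t"],2),np.round(o["tool_pos"],4),"F",np.round(o["contact_force"],1),"M",np.round(o["torque"],2),"gap",round(o["finger_gap"],4),round(o["gripper_force"],1),"j6",np.round(np.degrees(o["joint_positions"][5]),2)); return o
def turn(q,deg):
    q=np.array(q).copy(); q[5]+=np.radians(deg); manip.move_j(list(q))
E
python3 - <<'E'
from h import *
manip.close_gripper(); o=s("closed"); q=o["joint_positions"]
if np.linalg.norm(o["contact_force"])<25:
    turn(q,1.5); s("+1.5"); turn(q,3); s("+3")
E
```

```text
closed 5.18 [0.6064 0.0303 0.0706] F [-1.8 -0.3  5.7] M [0.   0.22 0.06] gap 0.0447 60.6 j6 -0.14
+1.5 5.43 [0.6063 0.0301 0.0706] F [-0.5 -2.5  1.2] M [-0.28  0.1   0.01] gap 0.0447 61.3 j6 1.33
+3 5.68 [0.6063 0.0301 0.0706] F [-1.  -1.9  1.1] M [-0.3   0.18  0.08] gap 0.0445 61.3 j6 2.81
```

Run:
```python
from h import *
q=manip.get_obs()["joint_positions"]
for d in(1.5,3,4.5,6,7.5,9):
    turn(q,d); o=s(d)
    if abs(o["torque"][2])>.4: print("STOP"); break
```

```text
1.5 5.93 [0.6063 0.0301 0.0706] F [-1.6 -1.8  2.3] M [-0.29  0.16  0.23] gap 0.0448 61.2 j6 4.24
3 6.18 [0.6063 0.0301 0.0706] F [-0.9 -2.1  2. ] M [-0.34  0.19  0.3 ] gap 0.0445 61.3 j6 5.74
4.5 6.43 [0.6063 0.0301 0.0706] F [-0.8 -2.4  1.7] M [-0.42  0.18  0.58] gap 0.0449 61.3 j6 7.23
STOP
```

Torque climbed to 0.58 Nm by about 7°, so this looks like the wrong way. I back off and try the other direction.

Run:
```python
from h import *
q=manip.get_obs()["joint_positions"]
for d in(-3,-6,-9,-12,-15,-18,-22):
    turn(q,d); o=s(d)
    if o["torque"][2]<-.5: print("STOP"); break
```

```text
-3 6.68 [0.6064 0.0301 0.0706] F [-0.2 -0.2  1.5] M [-0.29  0.1   0.23] gap 0.0448 61.3 j6 4.28
-6 6.93 [0.6064 0.0302 0.0706] F [-0.4 -1.7  0.5] M [-0.12 -0.01  0.05] gap 0.0444 61.2 j6 1.36
-9 7.18 [0.6064 0.0303 0.0706] F [ 0.3  1.2 -0.3] M [ 0.05 -0.12  0.01] gap 0.0448 61.2 j6 -1.62
-12 7.43 [0.6063 0.0302 0.0706] F [0.5 0.1 0.2] M [ 0.06 -0.04  0.06] gap 0.0442 61.2 j6 -4.62
-15 7.68 [0.6063 0.0301 0.0706] F [-0.2  0.4 -0.3] M [ 0.05 -0.08  0.01] gap 0.0446 61.2 j6 -7.61
-18 7.93 [0.6063 0.0301 0.0706] F [-0.2  0.4  0.3] M [ 0.08 -0.02  0.01] gap 0.0445 61.2 j6 -10.61
-22 8.18 [0.6062 0.0301 0.0706] F [ 0.8  0.  -0.4] M [ 0.06 -0.01  0.03] gap 0.0444 61.2 j6 -14.58
```

The negative direction turns freely. I continue to 85° from the start with a torque guard, then try a gentle lift with a force guard.

Run:
```python
from h import *
q=np.array(manip.get_obs()["joint_positions"]); ok=True
for a in np.append(np.arange(-21,-85,-7),-85.2):
    q[5]=np.radians(a); manip.move_j(list(q)); o=manip.get_obs()
    if o["torque"][2]<-.4: ok=False; print("STOP at",a); break
o=s("turned")
if ok:
    x,y,z=o["tool_pos"]
    print("hit",manip.line_to([x,y,z+.006],v=.02,stop_force=5)); o=s("+6mm")
```

```text
turned 10.93 [0.6063 0.0301 0.0706] F [-0.3  0.6 -0.2] M [ 0.08 -0.03 -0.02] gap 0.0448 61.2 j6 -85.0
hit False
+6mm 11.38 [0.6063 0.0301 0.0768] F [ 0.5 -0.1 -1. ] M [0.02 0.03 0.01] gap 0.0453 61.2 j6 -85.18
```

Run:
```python
from h import *
print(manip.line_to([.6063,.0301,.0926],v=.04,stop_force=5)); s("+22")
print(manip.line_to([.6063,.0301,.1726],v=.08)); manip.dwell(.5); s("up")
p=manip.read_camera("side"); cv2.imwrite("pics/up.png",cv2.resize(p["image"][110:290,170:350],None,fx=3,fy=3,interpolation=2)[...,::-1])
```

```text
False
+22 11.93 [0.6064 0.0301 0.0929] F [-0.7 -0.7 -1.1] M [ 0.02 -0.06 -0.05] gap 0.0444 61.2 j6 -85.2
False
up 13.58 [0.6063 0.0301 0.1725] F [-0.1  0.5 -1.6] M [-0.02 -0.02 -0.06] gap 0.0448 61.2 j6 -85.21
```

View pics/up.png

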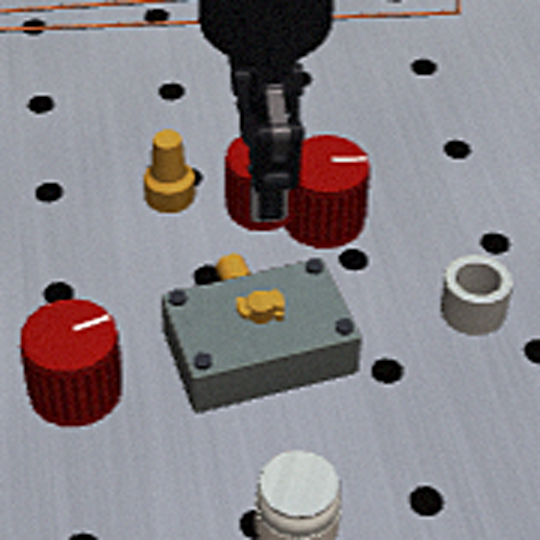

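The picture shows the cap held upright in the fingers at (260,185), above the bare brass stub at (262,305). The nozzle, sleeve and tin look unmoved.

```bash
python3 -c "
from rig import manip
print(manip.hand_in())"
```

```text
the job is handed in; nothing more can be done
None
```

The red cap is unscrewed and held upright and still about 10 cm straight above the outlet, and the job is handed in. It turned freely with joint 6 going negative, lifted off with only its weight, and the nozzle, sleeve and tin look unmoved.

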